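# Twist the orange-lidded hardware pot off its stack and stand it in the kit tray

## Task

Take the orange-lidded hardware pot off the top of its nested stack in the tilted rack: turn it anticlockwise while easing it up along the slope of the stack, so that it comes away without pulling the pot beneath it out. Stand it upright on the floor of the empty bay of the grey kit tray, gently and not dropped, and leave the blue-lidded pot, the ring gear and the screwdriver where they are.

Things in the scene. Friction and masses are not known exactly. Their poses are not given: they have to be found in the camera images.
- pot_orange: Square twist-lock pot for hardware, clear walls, orange lid, 84 mm tall, 0.14 to 0.28 kg. Origin: centre of the foot's underside; z runs up through the lid, x and y square to its flat sides. Up z: round foot 36 mm across from 0 to 20 mm, body 58 x 58 mm from 20 to 70, lid 57 x 57 mm from 70 to 84. It starts on top of either stack, leaning 30 degrees with it, its foot nested 20 mm deep in the pot beneath.
- orange_grip (a point): Point on the orange-lidded pot's axis, 58 mm above its origin, midway between its flat sides: a good place to grip, on either pair of flat sides (58 mm apart). The sides are flat from 20 to 70 mm above the origin. Around these sides 40 mm are clear. Axes as the pot's.
- orange_lugs (a point): Centre of the pot's three foot lugs (24.5 mm from the axis), 4.5 mm above its origin; they sit under sloping ribs in the mouth beneath, so a straight pull brings that pot along. Turned anticlockwise about the pot's z (seen from the lid) it may rise up to 5 mm and is free to be drawn off along z after 40 degrees; stop at about 80, so 60 is good. Light to turn, 1.5 mm play; the other way is blocked.
- pot_blue: The same pot with a blue lid, the top of the other stack. Same origin and axes. Seated, the lids of both reach about 206 mm above the bench. To be left alone.
- under_left: Open pot without a lid under the top pot in the rack's left (+y) place: foot 0 to 20 mm, square 58 mm body 20 to 70 mm, mouth at 70 mm. Origin: centre of the foot's underside, z along the stack, sides in line with the top pot's at the start. A square hole in the rack's upper board keeps it from turning, but it only stands there and can be pulled out upwards. Must stay seated.
- under_right: The same open pot in the rack's right (-y) place. Must stay seated.
- rack: Plywood rack fixed to the bench, base 210 x 304 mm, with two stacks of three pots at y = +66 and -66 mm. Origin: centre of the underside, z up. The stacks lean 30 degrees towards the rack's -x side (roughly to the robot): their axis runs up along (-0.5, 0, 0.866). Seated, a top pot's origin is near (-7, +-66, 118) mm. Upper board and cheeks (y = +-146) end 16 mm or more, along the axis, below the top pot's body.
- tray: Grey plastic kit tray fixed to the bench, 170 x 290 mm (x, y), walls 20 mm high and 4 mm thick, floor 4 mm thick; a divider along x at the middle makes two bays. Origin: centre of the underside, z up.
- bay (a point): Centre of the floor of the empty bay (the tray's +y half), at the floor's upper surface, axes as the tray's. The bay is 162 mm in x and about 138 mm in y inside.
- ring_gear: Dark grey ring gear, 110 mm outside, 72 mm inside, 12 mm high, lying in the tray's other (-y) bay. Origin: centre of its underside. Leave it.
- screwdriver: Screwdriver 190 mm long with a thick red handle, lying on the bench between the rack and the tray. Leave it.
Mind the look-alikes: they are no part of the job. What is shaped like the pot_orange but brown, green or pink is not meant.

How it is judged:
By the outcome, as a careful person would: the job done as asked, in the order asked, and still so for the second after the job is handed in, with the robot touching nothing.
It also fails if it takes over 48 s, if anything falls off the work surface, if the arm or the gripper's body presses on something with over 40 N, if the wrist force passes 120 N, or if a joint passes its speed limit or range.

## Robot

A 6-joint arm with a two-finger parallel gripper is mounted at the origin on the work surface. World frame = base frame: x ahead of the robot, y to its left, z up, the work surface at z = 0. Lengths are in m, angles in rad, forces in N, time in s.
With the tool pointing down it reaches from about 0.275 to 0.725 m from the base axis. Payload 15.9 kg.
Tool frame: the origin (TCP) lies between the finger pads; the fingertips stand 8 mm ahead of it and the grasp point (between the pads) lies 11 mm behind it (ctrl.tips_ahead is the distance from the TCP to the fingertips, in m); x points along the fingers, z is the direction in which the jaws open and shut, and the axes are right-handed (so a half turn about x gives the same grasp; the last joint's range is limited). The gripper opens to 85 mm and grips with 20 to 120 N. Pads are 22 mm wide; open, the fingers measure 114 mm over their backs; the gripper's body (76 mm by 85 mm) begins 54 mm behind the grasp point. The pads swing forward as they close: fully open they stand 13 mm farther back than shut.
Start: joints at [-1.171, 0.213, -0.034, 1.323, 0, 1.571], TCP at [0.195, -0.461, 0.239] pointing down, gripper open.
Joint ranges: [-2.98, 2.98], [-0.74, 1.72], [-1.14, 1.35], [-2.1, 2.04], [-1.57, 1.44], [-3.14, 3.14]. Speed limits (rad/s): [1.89, 1.89, 2.39, 2.57, 3.14, 3.14].

## Interface

Orientations are given as a unit quaternion [w, x, y, z].
In Python, from plant import ctrl gives the robot as it stands.
- The arm moves only by the tool apply_moves, never from a script. Its argument "commands" is a list of rows, each a list of 7 numbers: the turn, a rotation vector about the tool's x, y, z in units of 6 degrees (1.0 is 6 degrees), then the shift along the tool's x, y, z in m, then the closure, from -1 (fully open) to 1 (shut). A call has exactly 10 rows; each row is the pose to reach, as a shift and turn from the pose commanded when the call began, along the tool's axes at that moment; what a row does not reach only later rows make up. A row lasts 1/12 s, in which the tool goes at most 41.7 mm and 7.16 degrees, less where a joint would pass 70% of its speed; a pose out of reach is approached as far as the arm can. A call with a gripper value outside its range is refused whole. The fingers move at their own pace and stop on an object; "force" is the grip in N (left out, the last holds). Time passes only in rows, so rows that repeat a pose let the fingers close, or fill a call up. It gives the time, the measured TCP pose, the force and the opening at its end, in the units of the state.
- ctrl.sense(): the state, without advancing time (a new reading comes with each control period).
- ctrl.get_image(name): name is "side" or "top"; returns the picture (384x512x3 uint8, red, green, blue); there is no depth.
- ctrl.camera_model(name): a dict with "fovy" (degrees; the focal length in pixels is half the picture's height over the tangent of half this angle, whatever the lens; pixels are square), "cx", "cy" (the principal point, pixels), "xyz" and "orientation" of the camera in the world. Camera axes: x right, y up, looking along -z (the intrinsics and any distortion apply to the point x, -y, -z); pixel columns grow to the right and rows downward; lengths in m; the calibration is good to about 2 mm. A picture is of the moment at which its call begins. camera_model takes no time and is no camera call.
- ctrl.close_job(): hands the job in, once; it reports no verdict.
The state is a dict: "t": time; "joint_pos": joint angles; "dq": joint speeds; "joint_torque": joint torques, N m; "ee_pos": TCP position; "eef_rot": TCP orientation; "wrist_force": force on the tool from outside, world axes, zero at the start; "wrist_torque": the same for the moment, N m; "finger_gap": finger opening in m.
Only numpy, scipy, OpenCV 4.12 (cv2) and the standard library are available. Lean on these libraries where they do the work, as an engineer would, in place of code of your own. Each camera call takes 0.05 s, during which the arm holds its last target. There are 200 camera calls.

## Working session

There is one attempt and no reset: what is moved stays moved. The work goes in short steps, Python scripts to look and compute and a tool call to move; the robot and the scene stay as the last step left them, time stands still between calls to the robot, and variables do not carry over. Pictures are saved under pics/ and viewed, about 8 in all and at most 12, crops included, and the job is handed in when it is done.

Besides the shell and the picture viewer there is one more tool, called after "Request:" as a command line: name --pt "numbers of a row" for each row, then --argument value for the rest. apply_moves: Moves the arm, as the interface text tells. Its arguments: {"type":"object","properties":{"commands":{"type":"array"},"force":{"type":"number"}},"required":["commands"]}

```bash
ls; mkdir -p pics
python3 - <<'E'
from plant import ctrl
import cv2
for n in("side","top"):
    im=ctrl.get_image(n); cv2.imwrite(f"pics/{n}0.png",im[:,:,::-1]); print(ctrl.camera_model(n))
print(ctrl.sense(), ctrl.tips_ahead)
E
```

```text
pics
{'fovy': 56.92678467336222, 'cx': 258.01967301183197, 'cy': 191.4904138631007, 'xyz': array([ 0.40773889, -0.79765733,  0.74961759]), 'orientation': array([ 0.91586339,  0.39826099, -0.02621237, -0.04353567])}
{'fovy': 49.47827615707242, 'cx': 248.13818656457508, 'cy': 192.49352621069443, 'xyz': array([ 0.30976585, -0.10944034,  1.5032269 ]), 'orientation': array([ 0.71290479,  0.0356303 , -0.03746868, -0.69935208])}
{'t': 0.1, 'joint_pos': array([-1.17103320e+00,  2.13315158e-01, -3.49590717e-02,  1.32349695e+00,
        7.18198731e-07,  1.57074647e+00]), 'dq': array([ 2.86482801e-05, -8.61048202e-04,  7.54774628e-04,  2.02256995e-04,
       -1.34245894e-03,  1.02637236e-03]), 'joint_torque': array([ 7.74549844e-04, -6.87250829e+01,  4.87803841e+01,  1.23096735e-02,
        1.69373499e-05,  1.54141975e-05]), 'ee_pos': array([ 0.19449012, -0.46031579,  0.23887633]), 'eef_rot': array([ 0.58904424,  0.39094438,  0.58961845, -0.390563  ]), 'wrist_force': array([ 0.04333692, -0.61390866, -0.20254663]), 'wrist_torque': array([-0.02199337,  0.01458588,  0.03640604]), 'finger_gap': 0.08563000397037315} 0.008
```

View pics/side0.png

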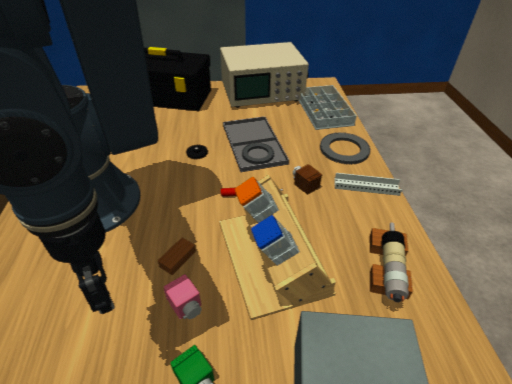

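View pics/top0.png

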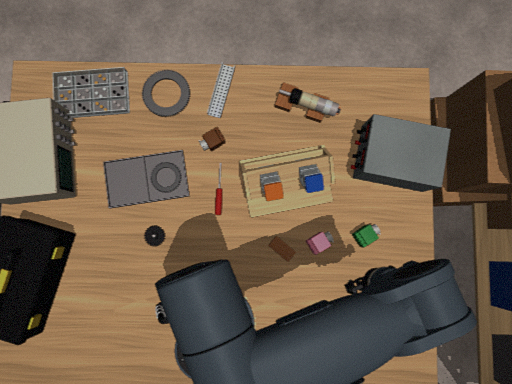

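The side view shows the orange lid at (247,190), blue lid at (268,233), and the tray at (255,143) with its empty bay at the far end from the robot's right (ring gear at (258,153)). In the top view, orange is at (274,190), blue at (314,182), and the tray at (147,178) with its empty left half at (127,182).
Things that could be mistaken for the target: blue (314,182), brown (213,138), pink (319,242), green (366,235), and the brown block (282,248), all in top-view pixels. I choose the orange lid at (274,190) and check it in a close crop.

```bash
cat > h.py <<'E'
import numpy as np, cv2
from scipy.spatial.transform import Rotation as R
from plant import ctrl
def rot(q): return R.from_quat(np.r_[q[1:],q[0]])
def cam(n):
    m=ctrl.camera_model(n); return m,192/np.tan(np.radians(m['fovy']/2)),rot(m['orientation'])
def ray(n,uv):
    m,f,r=cam(n); return m['xyz'],r.apply([(uv[0]-m['cx'])/f,-(uv[1]-m['cy'])/f,-1])
def onz(n,uv,z):
    o,d=ray(n,uv); return o+d*(z-o[2])/d[2]
def proj(n,p):
    m,f,r=cam(n); c=r.inv().apply(np.asarray(p)-m['xyz']); return np.array([m['cx']-f*c[...,0]/c[...,2],m['cy']+f*c[...,1]/c[...,2]]).T
def tri(a,b):
    (o,d),(p,e)=ray("side",a),ray("top",b)
    s=np.linalg.lstsq(np.c_[d,-e],p-o,rcond=None)[0]; x,y=o+s[0]*d,p+s[1]*e
    return (x+y)/2,np.linalg.norm(x-y)
E
python3 - <<'E'
from h import *
for n,(x,y) in dict(side=(205,105),top=(232,140)).items():
    im=cv2.imread(f"pics/{n}0.png"); hsv=cv2.cvtColor(im,cv2.COLOR_BGR2HSV)
    for c,(lo,hi) in dict(orange=(3,12),blue=(105,125)).items():
        m=cv2.inRange(hsv,(lo,215,140),(hi,255,255)); k,l,s,ce=cv2.connectedComponentsWithStats(m)
        print(n,c,[(s[i].tolist(),ce[i].round(1)) for i in range(1,k) if s[i,4]>60])
a=cv2.resize(cv2.imread("pics/side0.png")[165:270,215:315],None,fx=4,fy=4,interpolation=cv2.INTER_CUBIC)
b=cv2.resize(cv2.imread("pics/top0.png")[140:245,232:332],None,fx=4,fy=4,interpolation=cv2.INTER_CUBIC)
c=cv2.resize(cv2.imread("pics/top0.png")[140:220,95:195],None,fx=2,fy=2)
cv2.imwrite("pics/crop1.png",np.hstack([a,b]))
E
```

```text
side orange [([240, 186, 21, 18, 83], array([249.3, 195.3]))]
side blue [([252, 216, 29, 31, 500], array([265.7, 230.6]))]
top orange []
top blue []
```

View pics/crop1.png

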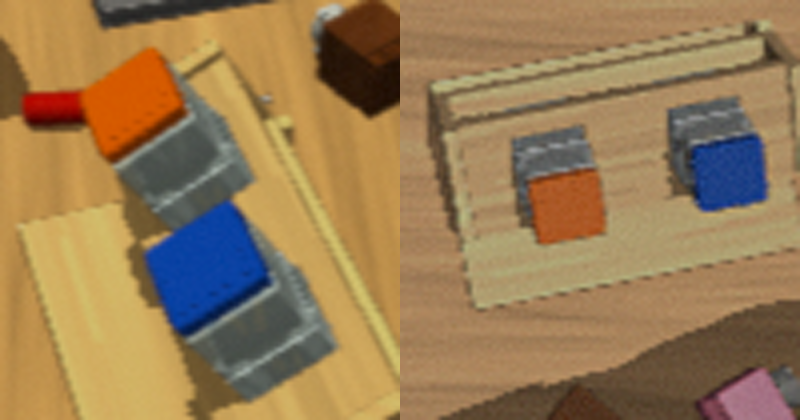

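The crop confirms the choice: the orange lid sits on the left (+y) stack, with clear walls below it and aligned with the rack. Blue is in the right place, and the brown pot lies loose on the bench.

Run:
```python
from h import *
C={}
for n,box in dict(side=(215,165,315,270),top=(232,140,332,245)).items():
    im=cv2.imread(f"pics/{n}0.png"); hsv=cv2.cvtColor(im,cv2.COLOR_BGR2HSV)
    x0,y0,x1,y1=box
    for c,(lo,hi,s) in dict(orange=(3,14,175),blue=(105,125,120)).items():
        m=np.zeros(im.shape[:2],np.uint8); m[y0:y1,x0:x1]=cv2.inRange(hsv,(lo,s,60),(hi,255,255))[y0:y1,x0:x1]
        k,l,st,ce=cv2.connectedComponentsWithStats(m); i=1+st[1:,4].argmax()
        cn=cv2.findContours((l==i).astype(np.uint8),0,1)[0][0]; r=cv2.minAreaRect(cn)
        hull=cv2.convexHull(cn); M=cv2.moments(hull); C[n,c]=(M['m10']/M['m00'],M['m01']/M['m00'])
        print(n,c,st[i],ce[i].round(1),np.round(C[n,c],1),r)
L={c:tri(C['side',c],C['top',c]) for c in('orange','blue')}; print(L)
d=L['orange'][0]-L['blue'][0]; print("dist",np.linalg.norm(d),"yaw",np.degrees(np.arctan2(-d[0],d[1])))
# rack base near edge
p=[onz("top",q,.012) for q in((251,216.5),(333,206))]; print(p,np.degrees(np.arctan2(-(p[0]-p[1])[0],(p[0]-p[1])[1])))
# tray mask
im=cv2.imread("pics/top0.png"); hsv=cv2.cvtColor(im,cv2.COLOR_BGR2HSV)
m=np.zeros(im.shape[:2],np.uint8); m[142:215,96:200]=cv2.inRange(hsv,(0,0,40),(180,60,150))[142:215,96:200]
cn=max(cv2.findContours(m,0,1)[0],key=cv2.contourArea); r=cv2.minAreaRect(cn); print("tray",r)
w=np.array([onz("top",q,.02) for q in cv2.boxPoints(r)]); print(w.round(4),w.mean(0),np.linalg.norm(np.diff(w,axis=0),axis=1))
```

```text
side orange [220 177  41  28 513] [245.3 190.8] [241.6 190.9] ((240.53797912597656, 193.06504821777344), (22.932899475097656, 38.80270004272461), 71.02959442138672)
side blue [252 215  31  34 634] [266.4 231.7] [266.4 231.7] ((266.0077209472656, 231.6385040283203), (24.434839248657227, 28.155881881713867), 60.2551155090332)
top orange [264 182  19  19 277] [273.3 191.2] [273.2 191.1] ((273.23077392578125, 191.15383911132812), (16.08152198791504, 18.04268455505371), 78.69007110595703)
top blue [305 174  18  19 280] [313.6 182.7] [313.6 182.8] ((313.810791015625, 182.86488342285156), (16.439897537231445, 17.426292419433594), 80.53767395019531)
{'orange': (array([ 0.4450569 , -0.19143214,  0.18780204]), np.float64(0.014264956527817034)), 'blue': (array([ 0.48145461, -0.31963311,  0.18563601]), np.float64(0.0006600012001353034))}
dist 0.13328531252627518 yaw 15.84984499568451
[array([ 0.37846568, -0.12372217,  0.012     ]), array([ 0.42175776, -0.41725059,  0.012     ])] 8.38998314307135
tray ((145.15745544433594, 178.699951171875), (46.8870849609375, 81.84195709228516), 81.52884674072266)
[[0.5656 0.4193 0.02  ]
 [0.6154 0.1296 0.02  ]
 [0.4476 0.0989 0.02  ]
 [0.3989 0.3855 0.02  ]] [0.50685969 0.25834607 0.02      ] [0.29404571 0.17063143 0.29069144]
```

```bash
cat >> h.py <<'E'
def lid(n,im,box,lo,hi,s=175):
    "lid silhouette centre (pixels)"
    hsv=cv2.cvtColor(im,cv2.COLOR_BGR2HSV); x0,y0,x1,y1=box
    m=np.zeros(im.shape[:2],np.uint8); m[y0:y1,x0:x1]=cv2.inRange(hsv,(lo,s,50),(hi,255,255))[y0:y1,x0:x1]
    k,l,st,ce=cv2.connectedComponentsWithStats(m); i=1+st[1:,4].argmax()
    h=cv2.convexHull(cv2.findContours((l==i).astype(np.uint8),0,1)[0][0]); M=cv2.moments(h)
    return np.array([M['m10'],M['m01']])/M['m00'],st[i]
E
python3 - <<'E'
from h import *
s=cv2.imread("pics/side0.png");t=cv2.imread("pics/top0.png")
a,sa=lid("side",s,(235,165,270,210),5,14); b,_=lid("top",t,(255,172,290,210),3,14)
O,e=tri(a,b);print(a,sa,O,e)
B=np.array([.48145,-.31963,.18564]); d=O-B; print(np.linalg.norm(d),"yaw",np.degrees(np.arctan2(-d[0],d[1])),d)
for yaw in (8.4,np.degrees(np.arctan2(-d[0],d[1]))):
    Z=R.from_euler('z',yaw,degrees=True); ax=Z.apply([-.5,0,.866])
    foot=O-.077*ax; print("axis",ax,"foot",foot,"grip",foot+.058*ax)
    # predicted lid corners for check
    print("rack base", (foot-Z.apply([-.007,.066,.118])))
E
```

```text
[247.20222222 190.72259259] [235 177  26  28 461] [ 0.45179797 -0.19126268  0.18601784] 0.001229638353505707
0.13174806686149879 yaw 13.006821226878266 [-0.02965203  0.12836732  0.00037784]
axis [-0.49463617 -0.07304151  0.866     ] foot [ 0.48988496 -0.18563849  0.11933584] grip [ 0.46119606 -0.1898749   0.16956384]
rack base [ 0.50645134 -0.24990788  0.00133584]
axis [-0.48717164 -0.11253353  0.866     ] foot [ 0.48931019 -0.1825976   0.11933584] grip [ 0.46105423 -0.18912455  0.16956384]
rack base [ 0.51098502 -0.24532879  0.00133584]
```

```bash
cat >> h.py <<'E'
def rel(p,Rt,cur=None):
    "row (units of the moves) that takes the tool to TCP p, rotation Rt"
    s=ctrl.sense(); r0=rot(s['eef_rot']); p0=s['ee_pos']
    return np.r_[np.degrees((r0.inv()*Rt).as_rotvec())/6, r0.inv().apply(p-p0)]
YAW=12.8
Z=R.from_euler('z',YAW,degrees=True); AX=Z.apply([-.5,0,.8660254]); GRIP=np.array([.4611,-.1890,.1693])
def graspR(k):
    "tool rotation, x=-AX, z along the rack's y or the other side, k quarter turns"
    x=-AX; z=Z.apply([0,1,0]); return R.from_matrix(np.c_[x,np.cross(z,x),z])*R.from_rotvec([k*np.pi/2,0,0])
E
python3 - <<'E'
from h import *
np.set_printoptions(suppress=True,precision=4)
s=ctrl.sense(); print(rot(s['eef_rot']).as_matrix())
for k in range(4):
    print(k,rel(GRIP+AX*(.12-.011),graspR(k)))
E
```

```text
[[-0.0004  0.9211  0.3892]
 [ 0.0009  0.3892 -0.9211]
 [-1.      0.     -0.001 ]]
0 [-27.4007  -7.3432  -0.6627  -0.0247   0.2975  -0.1557]
1 [-12.9911  -4.1634   3.4742  -0.0247   0.2975  -0.1557]
2 [ 1.6435 -0.4501  4.9877 -0.0247  0.2975 -0.1557]
3 [16.2562  3.6419  4.3643 -0.0247  0.2975 -0.1557]
```

Request:
apply_moves --pt "0.16 -0.05 0.5 -0.002 0.03 -0.016 -1" --pt "0.32 -0.1 1 -0.005 0.06 -0.031 -1" --pt "0.5 -0.14 1.5 -0.007 0.09 -0.047 -1" --pt "0.66 -0.18 2 -0.01 0.12 -0.062 -1" --pt "0.82 -0.22 2.5 -0.012 0.15 -0.078 -1" --pt "1 -0.27 3 -0.015 0.18 -0.094 -1" --pt "1.15 -0.32 3.5 -0.017 0.21 -0.11 -1" --pt "1.3 -0.36 4 -0.02 0.24 -0.125 -1" --pt "1.5 -0.4 4.5 -0.022 0.27 -0.14 -1" --pt "1.64 -0.45 4.99 -0.025 0.298 -0.156 -1"

```text
t: 0.93
ee_pos: [0.4091, -0.1994, 0.2643]
eef_rot: [0.648, 0.57, 0.419, -0.282]
wrist_force: [-0.0, -0.2, -0.4]
finger_gap: 0.0858
```

Run:
```python
from h import *
np.set_printoptions(suppress=True,precision=4)
s=ctrl.sense(); print(s['t'],s['joint_pos'],s['ee_pos'],s['wrist_force'])
print(rel(GRIP+AX*(.12-.011),graspR(2)),rel(GRIP-AX*.011,graspR(2)))
a=ctrl.get_image("side")[:,:,::-1].copy();b=ctrl.get_image("top")[:,:,::-1].copy()
f=lambda im,x,y:cv2.resize(im[y:y+130,x:x+100],None,fx=4,fy=4,interpolation=cv2.INTER_CUBIC)
for n,im in(("side",a),("top",b)): cv2.imwrite(f"pics/{n}1.png",im)
cv2.imwrite("pics/c2.png",np.hstack([f(a,200,120),f(b,230,130)]))
```

```text
0.9333 [-0.7352 -0.1866 -0.5006  0.9344  0.4238  2.2536] [ 0.4091 -0.1994  0.2643] [-0.0361 -0.1662 -0.3616]
[-0.0068 -0.0002 -0.0277 -0.0003 -0.0016  0.0013] [-0.0068 -0.0002 -0.0277  0.1197 -0.002   0.0013]
```

View pics/c2.png

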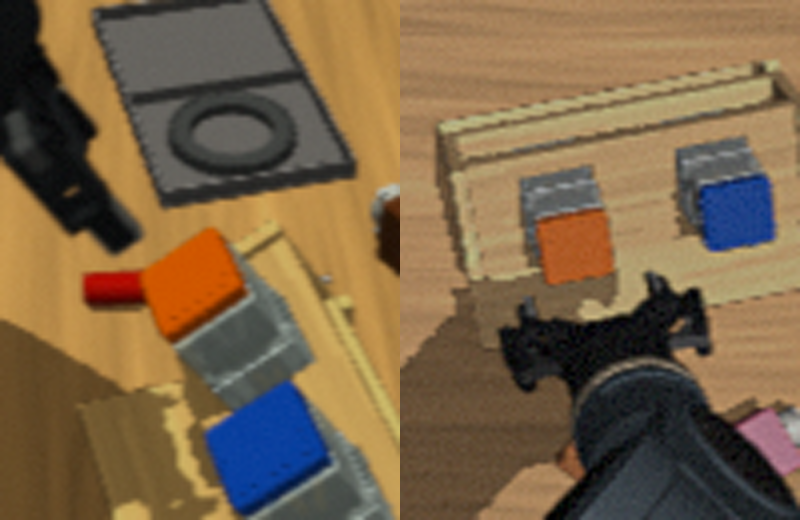

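The crop shows the jaws straddling the line of the slope, with fingertips at about (279,200) in top-view pixels, one on each side of the orange lid (274,190). Approaching down the axis.

Request:
apply_moves --pt "0 0 -0.03 0.01 0 0 -1" --pt "0 0 -0.03 0.02 -0.001 0 -1" --pt "0 0 -0.03 0.03 -0.002 0.001 -1" --pt "0 0 -0.03 0.04 -0.002 0.001 -1" --pt "0 0 -0.03 0.05 -0.002 0.001 -1" --pt "0 0 -0.03 0.06 -0.002 0.001 -1" --pt "0 0 -0.03 0.07 -0.002 0.001 -1" --pt "0 0 -0.03 0.075 -0.002 0.001 -1" --pt "0 0 -0.03 0.075 -0.002 0.001 -1" --pt "0 0 -0.03 0.075 -0.002 0.001 -1"

```text
t: 1.87
ee_pos: [0.4433, -0.1941, 0.1983]
eef_rot: [0.648, 0.568, 0.421, -0.284]
wrist_force: [-0.3, 1.0, -0.4]
finger_gap: 0.0852
```

Run:
```python
from h import *
np.set_printoptions(suppress=True,precision=4)
s=ctrl.sense(); print(s['t'],s['joint_pos'],s['ee_pos'],s['wrist_force'])
r=rot(s['eef_rot'])
print(rel(GRIP-AX*.011,graspR(2)))
a=ctrl.get_image("side")[:,:,::-1].copy();b=ctrl.get_image("top")[:,:,::-1].copy()
P=[s['ee_pos']+r.apply([.008,0,z]) for z in(-.043,0,.043)]
for n,im in(("side",a),("top",b)): print(n,"tips",proj(n,np.array(P)).round(1).tolist(),"lid centre",proj(n,GRIP+AX*.019).round(1))
f=lambda im,x,y:cv2.resize(im[y:y+100,x:x+66],None,fx=6,fy=6,interpolation=cv2.INTER_CUBIC)
cv2.imwrite("pics/c3.png",np.hstack([f(a,215,145),f(b,245,150)]))
```

```text
1.8667 [-0.659  -0.1083 -0.6081  0.7216  0.3937  2.3289] [ 0.4433 -0.1941  0.1983] [-0.282  1.044 -0.389]
[ 0.0065  0.0041  0.0321  0.0454  0.0017 -0.0011]
side tips [[240.3, 178.2], [245.5, 189.7], [251.2, 202.1]] lid centre [247.5 190.7]
top tips [[260.6, 195.4], [273.9, 192.6], [287.2, 189.9]] lid centre [273.2 191.3]
```

View pics/c3.png

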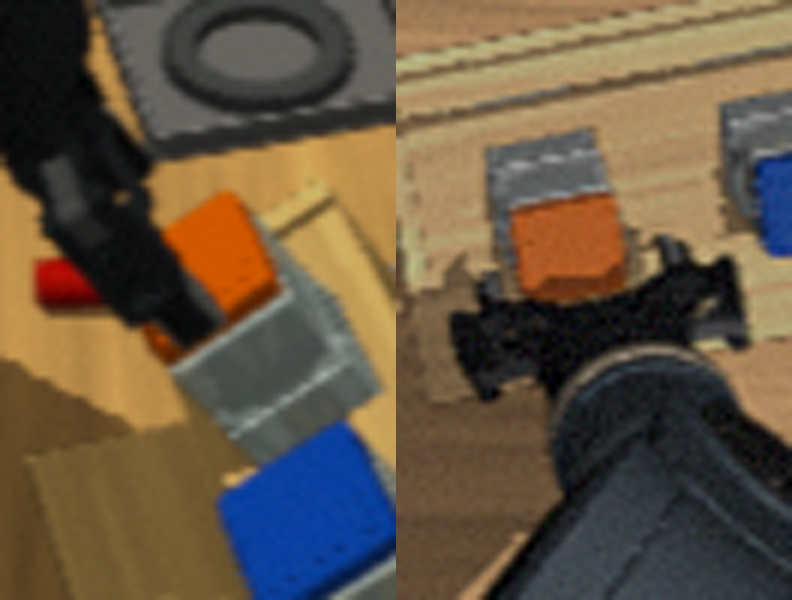

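The side crop shows the near finger beside the lid's -y face. In the top crop the left inner fingertip is at about (262,197) and the right at (288,191), against a lid spanning 264–284. The jaws are therefore about 3 mm too far toward -y, so I correct that while descending.

Request:
apply_moves --pt "0 0 0.03 0.0 0.001 -0.0015 -1" --pt "0 0 0.03 0 0.0015 -0.003 -1" --pt "0 0 0.03 0.007 0.0015 -0.003 -1" --pt "0 0 0.03 0.014 0.0015 -0.003 -1" --pt "0 0 0.03 0.021 0.0015 -0.003 -1" --pt "0 0 0.03 0.028 0.0015 -0.003 -1" --pt "0 0 0.03 0.035 0.0015 -0.003 -1" --pt "0 0 0.03 0.042 0.0015 -0.003 -1" --pt "0 0 0.03 0.045 0.0015 -0.003 -1" --pt "0 0 0.03 0.045 0.0015 -0.003 -1"

```text
t: 2.8
ee_pos: [0.4659, -0.1854, 0.1591]
eef_rot: [0.648, 0.569, 0.42, -0.283]
wrist_force: [-0.5, -0.0, 0.5]
finger_gap: 0.0852
```

Request:
apply_moves --pt "0 0 0 0 0 0 -0.8" --pt "0 0 0 0 0 0 -0.7" --pt "0 0 0 0 0 0 -0.6" --pt "0 0 0 0 0 0 -0.55" --pt "0 0 0 0 0 0 -0.5" --pt "0 0 0 0 0 0 -0.45" --pt "0 0 0 0 0 0 -0.4" --pt "0 0 0 0 0 0 -0.37" --pt "0 0 0 0 0 0 -0.37" --pt "0 0 0 0 0 0 -0.37" --force 20

```text
t: 3.63
ee_pos: [0.4661, -0.186, 0.1602]
eef_rot: [0.649, 0.569, 0.419, -0.283]
wrist_force: [-0.3, -2.9, 1.2]
finger_gap: 0.0588
```

Request:
apply_moves --pt "0 0 0 0 0 0.001 -0.37" --pt "0 0 0 0 0 0.0015 -0.37" --pt "0 0 0 0 0 0.0015 -0.37" --pt "0 0 0 0 0 0.0015 -0.3" --pt "0 0 0 0 0 0.0015 0" --pt "0 0 0 0 0 0.0015 1" --pt "0 0 0 0 0 0.0015 1" --pt "0 0 0 0 0 0.0015 1" --pt "0 0 0 0 0 0.0015 1" --pt "0 0 0 0 0 0.0015 1" --force 40

```text
t: 4.47
ee_pos: [0.4661, -0.1871, 0.1601]
eef_rot: [0.648, 0.569, 0.42, -0.283]
wrist_force: [-6.2, 1.9, 4.7]
finger_gap: 0.0574
```

Run:
```python
from h import *
np.set_printoptions(suppress=True,precision=4)
s=ctrl.sense(); r=rot(s['eef_rot']); print(s['t'],s['ee_pos'],r.inv().apply(s['wrist_force']),r.inv().apply(s['wrist_torque']),s['finger_gap'],s['joint_pos'],r.inv().apply(AX))
print(rel(GRIP-AX*.011,graspR(2)))
```

```text
4.4667 [ 0.4661 -0.1871  0.1601] [-6.8557 -2.4913 -3.1845] [-0.033   0.5338 -0.76  ] 0.057387724911465994 [-0.6104 -0.0502 -0.6643  0.5862  0.3793  2.3792] [-1.      0.0003  0.0003]
[ 0.0061  0.0025 -0.0031  0.0003 -0.      0.0008]
```

Request:
apply_moves --pt "-0.3 0 0 -0.0006 0 0 1" --pt "-0.7 0 0 -0.001 0 0 1" --pt "-1.1 0 0 -0.0013 0 0 1" --pt "-1.5 0 0 -0.0016 0 0 1" --pt "-1.9 0 0 -0.0019 0 0 1" --pt "-2.3 0 0 -0.0022 0 0 1" --pt "-2.7 0 0 -0.0025 0 0 1" --pt "-3.1 0 0 -0.0027 0 0 1" --pt "-3.5 0 0 -0.003 0 0 1" --pt "-3.5 0 0 -0.003 0 0 1"

```text
t: 5.3
ee_pos: [0.4646, -0.1875, 0.1624]
eef_rot: [0.741, 0.44, 0.464, -0.201]
wrist_force: [-0.2, 0.5, -3.0]
finger_gap: 0.0571
```

```bash
cat > st.py <<'E'
from h import *
np.set_printoptions(suppress=True,precision=3)
s=ctrl.sense(); r=rot(s['eef_rot']); print(s['t'],s['ee_pos'],'F',r.inv().apply(s['wrist_force']),'T',r.inv().apply(s['wrist_torque']),s['finger_gap'],s['joint_pos'])
print('turn',np.degrees((graspR(2).inv()*r).as_rotvec()),'off',graspR(2).inv().apply(s['ee_pos']-GRIP+.011*AX)*1e3)
E
python3 st.py
```

```text
5.3 [ 0.465 -0.187  0.162] F [ 2.501 -1.284 -1.076] T [ 0.017  0.289 -0.682] 0.05706498440526214 [-0.613 -0.054 -0.661  0.595  0.38   2.008]
turn [-21.151  -0.018  -0.013] off [-3.122 -0.225 -0.702]
```

Request:
apply_moves --pt "-0.5 0 0 0 0 0 1" --pt "-1.2 0 0 0 0 0 1" --pt "-1.9 0 0 -0.0002 0 0 1" --pt "-2.6 0 0 -0.0003 0 0 1" --pt "-3.3 0 0 -0.0004 0 0 1" --pt "-4 0 0 -0.0006 0 0 1" --pt "-4.8 0 0 -0.0008 0 0 1" --pt "-5.6 0 0 -0.001 0 0 1" --pt "-6.4 0 0 -0.001 0 0 1" --pt "-6.7 0 0 -0.001 0 0 1"

```text
t: 6.13
ee_pos: [0.4642, -0.1876, 0.1633]
eef_rot: [0.848, 0.158, 0.505, -0.029]
wrist_force: [0.4, 0.5, -2.1]
finger_gap: 0.0572
```

```bash
python3 st.py
python3 - <<'E'
from h import *
a=ctrl.get_image("side")[:,:,::-1].copy();b=ctrl.get_image("top")[:,:,::-1].copy()
f=lambda im,x,y:cv2.resize(im[y:y+100,x:x+66],None,fx=6,fy=6,interpolation=cv2.INTER_CUBIC)
cv2.imwrite("pics/c4.png",np.hstack([f(a,215,145),f(b,245,150)]))
E
```

```text
6.1333 [ 0.464 -0.188  0.163] F [ 2.034  0.071 -0.727] T [ 0.033  0.544 -0.352] 0.057172321535292114 [-0.614 -0.056 -0.66   0.597  0.38   1.304]
turn [-61.432  -0.021  -0.014] off [-4.129 -0.14  -0.655]
```

View pics/c4.png

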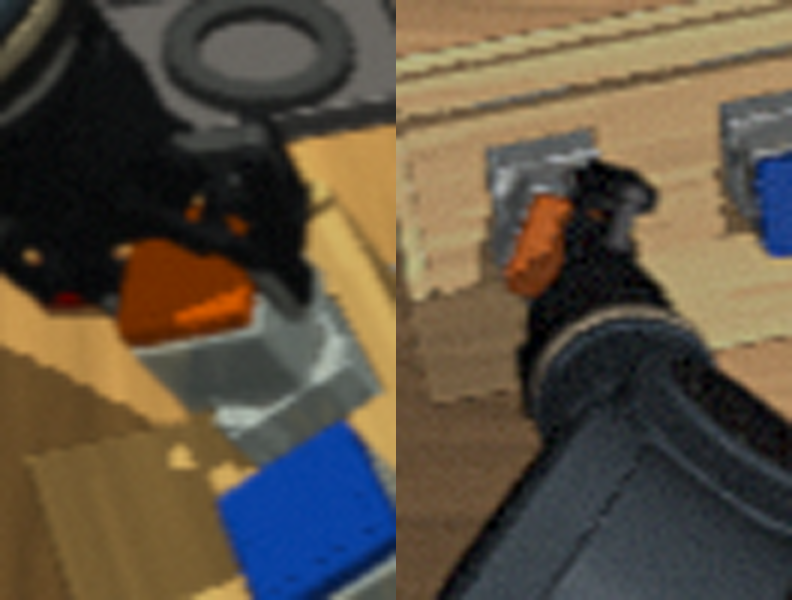

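The pot has turned with the gripper: its lid is now diagonal at side (246,193), while the under pot is still square and seated. Next is a slow draw along the axis.

Request:
apply_moves --pt "0 0 0 -0.002 0 0 1" --pt "0 0 0 -0.005 0 0 1" --pt "0 0 0 -0.008 0 0 1" --pt "0 0 0 -0.011 0 0 1" --pt "0 0 0 -0.014 0 0 1" --pt "0 0 0 -0.017 0 0 1" --pt "0 0 0 -0.021 0 0 1" --pt "0 0 0 -0.025 0 0 1" --pt "0 0 0 -0.03 0 0 1" --pt "0 0 0 -0.035 0 0 1"

```text
t: 7.07
ee_pos: [0.447, -0.1916, 0.1943]
eef_rot: [0.848, 0.16, 0.505, -0.03]
wrist_force: [0.1, 0.1, -1.9]
finger_gap: 0.0574
```

```bash
python3 st.py
python3 - <<'E'
from h import *
a=ctrl.get_image("side")[:,:,::-1].copy();b=ctrl.get_image("top")[:,:,::-1].copy()
f=lambda im,x,y:cv2.resize(im[y:y+100,x:x+66],None,fx=6,fy=6,interpolation=cv2.INTER_CUBIC)
cv2.imwrite("pics/c5.png",np.hstack([f(a,215,145),f(b,245,150)]))
E
```

```text
7.0667 [ 0.447 -0.192  0.194] F [ 1.76  -0.364 -0.761] T [-0.004  0.623 -0.354] 0.05740917954614147 [-0.65  -0.105 -0.618  0.701  0.393  1.271]
turn [-61.246  -0.048  -0.   ] off [-39.809   0.117  -0.576]
```

View pics/c5.png

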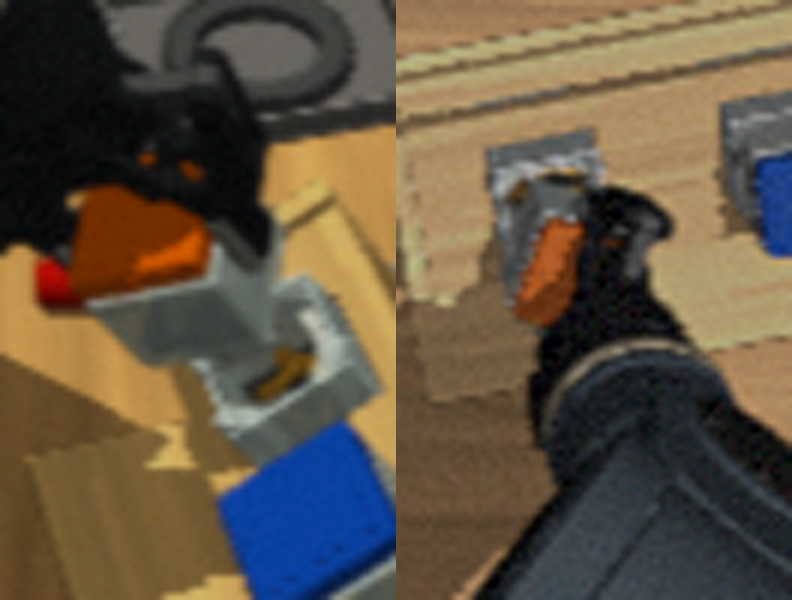

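The pot is clear of its stack. The under pot's mouth is open at side (264,206), and that pot is still square and seated. The wrist carries about 1.9 N, consistent with one pot only.

Request:
apply_moves --pt "0 0 0 -0.008 0 0 1" --pt "0 0 0 -0.016 0 0 1" --pt "0 0 0 -0.024 0 0 1" --pt "0 0 0 -0.032 0 0 1" --pt "0 0 0 -0.04 0 0 1" --pt "0 0 0 -0.048 0 0 1" --pt "0 0 0 -0.056 0 0 1" --pt "0 0 0 -0.064 0 0 1" --pt "0 0 0 -0.072 0 0 1" --pt "0 0 0 -0.08 0 0 1"

```text
t: 8.0
ee_pos: [0.4078, -0.2005, 0.2638]
eef_rot: [0.848, 0.16, 0.505, -0.03]
wrist_force: [0.6, -0.3, -3.6]
finger_gap: 0.0571
```

```bash
cat >> h.py <<'E'
BAY=np.array([.495,.3285,.004])
def placeR(yaw):
    z=R.from_euler('z',yaw,degrees=True).apply([1,0,0]); x=np.array([0,0,-1.]); return R.from_matrix(np.c_[x,np.cross(z,x),z])
E
python3 st.py
python3 - <<'E'
from h import *
np.set_printoptions(suppress=True,precision=4)
for k in range(4): print(k,rel(BAY+[0,0,.2],placeR(9.7+90*k)))
E
```

```text
8.0 [ 0.408 -0.2    0.264] F [ 3.333 -1.026 -1.006] T [-0.016  0.602 -0.346] 0.05707855890307702 [-0.738 -0.186 -0.5    0.937  0.422  1.181]
turn [-61.246  -0.052   0.   ] off [-120.11     0.068   -0.623]
0 [-4.1785  4.8538 -1.3778  0.1526  0.5052 -0.1117]
1 [-18.7655   5.1922   2.8962   0.1526   0.5052  -0.1117]
2 [24.9445 -1.8736 -6.6004  0.1526  0.5052 -0.1117]
3 [10.4654  2.5681 -4.604   0.1526  0.5052 -0.1117]
```

Request:
apply_moves --pt "0 0 0 0.006 0.022 -0.005 1" --pt "0 0 0 0.014 0.048 -0.011 1" --pt "-0.3 0.35 -0.1 0.022 0.074 -0.016 1" --pt "-0.6 0.7 -0.2 0.03 0.1 -0.022 1" --pt "-0.9 1.05 -0.3 0.038 0.126 -0.028 1" --pt "-1.2 1.4 -0.4 0.046 0.152 -0.034 1" --pt "-1.5 1.75 -0.5 0.054 0.178 -0.039 1" --pt "-1.8 2.1 -0.6 0.062 0.204 -0.045 1" --pt "-2.05 2.38 -0.68 0.069 0.228 -0.05 1" --pt "-2.2 2.55 -0.72 0.075 0.248 -0.055 1"

```text
t: 8.83
ee_pos: [0.4512, 0.0612, 0.234]
eef_rot: [0.784, 0.044, 0.619, 0.019]
wrist_force: [-0.0, -0.2, -2.6]
finger_gap: 0.0574
```

```bash
python3 st.py
python3 - <<'E'
from h import *
np.set_printoptions(suppress=True,precision=4)
print(rel(BAY+[0,0,.2],placeR(9.7)))
E
```

```text
8.8333 [0.451 0.061 0.234] F [ 2.481 -0.414 -0.591] T [ 0.003  0.337 -0.162] 0.05737360382408442 [ 0.093 -0.095 -0.412  1.012  0.061  1.708]
turn [-74.169  11.787 -12.379] off [ -44.126   71.966 -246.173]
[-1.9515  2.2918 -0.6548  0.0615  0.2645  0.0235]
```

Request:
apply_moves --pt "-0.2 0.24 -0.07 0.006 0.027 0.002 1" --pt "-0.4 0.48 -0.14 0.012 0.054 0.005 1" --pt "-0.6 0.72 -0.2 0.019 0.082 0.007 1" --pt "-0.8 0.96 -0.27 0.025 0.11 0.01 1" --pt "-1 1.2 -0.34 0.032 0.138 0.012 1" --pt "-1.25 1.45 -0.41 0.039 0.168 0.015 1" --pt "-1.5 1.7 -0.49 0.046 0.198 0.018 1" --pt "-1.75 2 -0.58 0.054 0.23 0.02 1" --pt "-1.9 2.2 -0.63 0.059 0.254 0.0225 1" --pt "-1.95 2.29 -0.655 0.0615 0.2645 0.0235 1"

```text
t: 9.67
ee_pos: [0.4955, 0.3294, 0.2029]
eef_rot: [0.704, -0.06, 0.705, 0.06]
wrist_force: [0.2, 1.1, -2.4]
finger_gap: 0.0577
```

```bash
python3 st.py
python3 - <<'E'
from h import *
np.set_printoptions(suppress=True,precision=4)
print(rel(BAY+[0,0,.2],placeR(9.7)),rel(BAY+[0,0,.047],placeR(9.7)))
a=ctrl.get_image("side")[:,:,::-1].copy();b=ctrl.get_image("top")[:,:,::-1].copy()
f=lambda im,x,y:cv2.resize(im[y:y+130,x:x+98],None,fx=4,fy=4,interpolation=cv2.INTER_CUBIC)
cv2.imwrite("pics/c6.png",np.hstack([f(a,205,75),f(b,95,120)]))
E
```

```text
9.6667 [0.496 0.329 0.203] F [2.418 1.019 0.413] T [ 0.006 -0.106  0.043] 0.057686444710489074 [0.586 0.421 0.161 1.312 0.001 1.988]
turn [-84.731  22.781 -24.001] off [  34.154  145.333 -497.931]
[ 0.001  -0.0115 -0.0042 -0.0011 -0.0008 -0.0007] [ 0.001  -0.0115 -0.0042  0.1519 -0.0009 -0.0005]
```

View pics/c6.png

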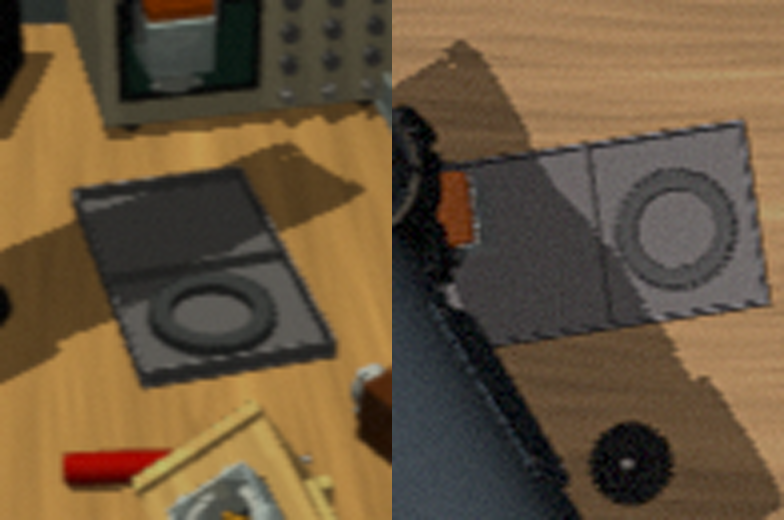

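The pot hangs upright over the empty bay (lid's right edge at top (116,172), consistent with the bay centre plus height parallax). The gear and tray are undisturbed. Lowering.

Request:
apply_moves --pt "0 0 0 0.015 0 0 1" --pt "0 0 0 0.032 -0.001 0 1" --pt "0 0 0 0.05 -0.001 0 1" --pt "0 0 0 0.068 -0.001 0 1" --pt "0 0 0 0.086 -0.001 0 1" --pt "0 0 0 0.103 -0.001 0 1" --pt "0 0 0 0.118 -0.001 0 1" --pt "0 0 0 0.13 -0.001 0 1" --pt "0 0 0 0.138 -0.001 0 1" --pt "0 0 0 0.142 -0.001 0 1"

```text
t: 10.6
ee_pos: [0.4956, 0.3248, 0.0612]
eef_rot: [0.705, -0.058, 0.704, 0.059]
wrist_force: [-0.3, -0.0, -2.7]
finger_gap: 0.0574
```

Request:
apply_moves --pt "0 0 0 0 0 0 1" --pt "0 0 0 0.001 0 0 1" --pt "0 0 0 0.002 0 0 1" --pt "0 0 0 0.003 0 0 1" --pt "0 0 0 0.004 0 0 1" --pt "0 0 0 0.005 0 0 1" --pt "0 0 0 0.005 0 0 1" --pt "0 0 0 0.006 0 0 1" --pt "0 0 0 0.006 0 0 1" --pt "0 0 0 0.006 0 0 1"

```text
t: 11.43
ee_pos: [0.4958, 0.3257, 0.0558]
eef_rot: [0.705, -0.059, 0.704, 0.059]
wrist_force: [0.0, 0.7, -2.7]
finger_gap: 0.0574
```

Request:
apply_moves --pt "0 0 0 0.0005 0 0 1" --pt "0 0 0 0.001 0 0 1" --pt "0 0 0 0.0015 0 0 1" --pt "0 0 0 0.002 0 0 1" --pt "0 0 0 0.0025 0 0 1" --pt "0 0 0 0.003 0 0 1" --pt "0 0 0 0.0035 0 0 1" --pt "0 0 0 0.0035 0 0 1" --pt "0 0 0 0.0035 0 0 1" --pt "0 0 0 0.0035 0 0 1"

```text
t: 12.27
ee_pos: [0.4959, 0.3257, 0.0524]
eef_rot: [0.705, -0.059, 0.704, 0.059]
wrist_force: [-1.6, 0.4, 0.3]
finger_gap: 0.0574
```

The floor is taking the weight (Fz went from -2.7 to +0.3 N). I lower a hair more, then release slowly.

Request:
apply_moves --pt "0 0 0 0.0003 0 0 1" --pt "0 0 0 0.0005 0 0 1" --pt "0 0 0 0.0005 0 0 1" --pt "0 0 0 0.0005 0 0 -0.37" --pt "0 0 0 0.0005 0 0 -0.4" --pt "0 0 0 0.0005 0 0 -0.5" --pt "0 0 0 0.0005 0 0 -0.65" --pt "0 0 0 0.0005 0 0 -0.8" --pt "0 0 0 0.0005 0 0 -1" --pt "0 0 0 0.0005 0 0 -1"

```text
t: 13.1
ee_pos: [0.4959, 0.3257, 0.0518]
eef_rot: [0.705, -0.059, 0.704, 0.059]
wrist_force: [-0.5, -0.6, 0.3]
finger_gap: 0.0853
```

Request:
apply_moves --pt "0 0 0 0 0 0 -1" --pt "0 0 0 0 0 0 -1" --pt "0 0 0 -0.005 0 0 -1" --pt "0 0 0 -0.015 0 0 -1" --pt "0 0 0 -0.027 0 0 -1" --pt "0 0 0 -0.042 0 0 -1" --pt "0 0 0 -0.06 0 0 -1" --pt "0 0 0 -0.08 0 0 -1" --pt "0 0 0 -0.1 0 0 -1" --pt "0 0 0 -0.12 0 0 -1"

```text
t: 13.93
ee_pos: [0.4957, 0.3256, 0.1739]
eef_rot: [0.705, -0.058, 0.704, 0.059]
wrist_force: [1.3, -0.3, 0.2]
finger_gap: 0.0854
```

Request:
apply_moves --pt "0 0 0 -0.03 0 0 -1" --pt "0 0 0 -0.05 -0.02 0 -1" --pt "0 0 0 -0.06 -0.05 0 -1" --pt "0 0 0 -0.06 -0.08 0 -1" --pt "0 0 0 -0.06 -0.11 0 -1" --pt "0 0 0 -0.06 -0.14 0 -1" --pt "0 0 0 -0.06 -0.17 0 -1" --pt "0 0 0 -0.06 -0.2 0 -1" --pt "0 0 0 -0.06 -0.22 0 -1" --pt "0 0 0 -0.06 -0.22 0 -1"

```text
t: 14.77
ee_pos: [0.5325, 0.1053, 0.233]
eef_rot: [0.706, -0.058, 0.704, 0.058]
wrist_force: [0.3, -0.3, 0.2]
finger_gap: 0.0852
```

```bash
python3 st.py
python3 - <<'E'
from h import *
a=ctrl.get_image("side")[:,:,::-1].copy();b=ctrl.get_image("top")[:,:,::-1].copy()
cv2.imwrite("pics/side7.png",a);cv2.imwrite("pics/top7.png",b)
f=lambda im,x,y:cv2.resize(im[y:y+180,x:x+130],None,fx=3,fy=3,interpolation=cv2.INTER_CUBIC)
cv2.imwrite("pics/c7.png",np.hstack([f(a,205,95),f(b,85,80)]))
E
```

```text
14.7667 [0.533 0.105 0.233] F [-0.19 -0.34  0.24] T [ 0.008 -0.006 -0.011] 0.08517392522452015 [ 0.196  0.301  0.065  1.332 -0.001  1.603]
turn [-84.432  22.483 -23.93 ] off [   1.292  148.597 -271.178]
```

View pics/c7.png

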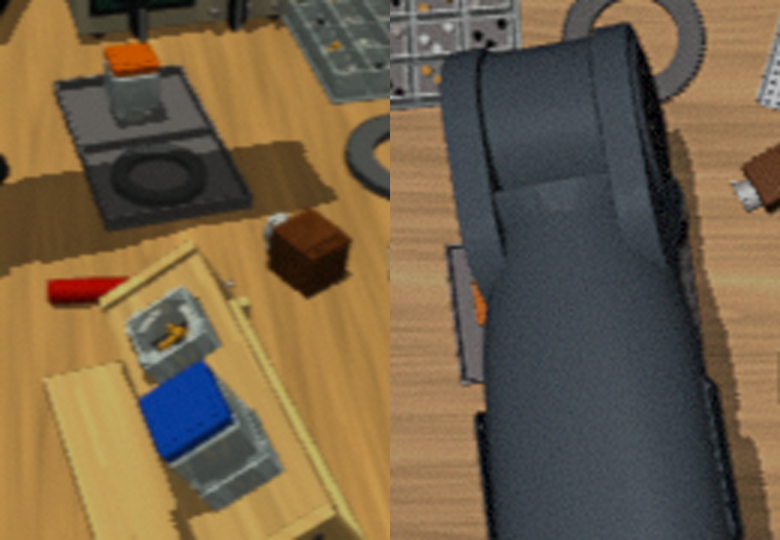

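The side crop shows the pot standing upright inside the empty bay at (249,123). The under pot is seated, and blue, gear and screwdriver are in place. The arm hides most of the top view. One numeric check, then I hand in.

Run:
```python
from h import *
a=cv2.imread("pics/side7.png")
print("orange now",lid("side",a,(232,100,268,130),3,14),"predicted",proj("side",np.array([.496,.3257,.081])))
for p in("side0","side7"): print(p,"blue",lid("side",cv2.imread(f"pics/{p}.png"),(245,205,290,260),105,125,120))
for p in("side0","side7"): print(p,"red",lid("side",cv2.imread(f"pics/{p}.png"),(215,180,234,205),0,3,170)[0])
print(ctrl.close_job())
```

```text
orange now (array([248.5198556 , 114.30565584]), array([240, 109,  18,  11, 150], dtype=int32)) predicted [248.56984502 114.38030449]
side0 blue (array([266.362951  , 231.72994076]), array([252, 215,  31,  34, 634], dtype=int32))
side7 blue (array([266.42655827, 231.69132791]), array([252, 215,  31,  34, 630], dtype=int32))
side0 red [227.28       191.60444444]
side7 red [227.53333333 191.63571429]
the job is handed in; nothing more can be done
None
```

I took the orange-lidded pot off its stack and stood it upright in the empty bay of the grey tray, then handed the job in at about 15 s. I gripped it along the slope, turned it about 61° anticlockwise while easing it up about 4 mm, and drew it off along the stack axis. I lowered it until the tray floor took its weight before letting go, then backed the gripper away.

**Last checks, from the side camera:**
- **Orange pot:** the lid is within 0.1 pixel of where it should be for a pot standing upright in the bay.
- **Blue lid and screwdriver handle:** both moved by 0.3 pixel or less between the first and last pictures.
- **Pot beneath and ring gear:** both look undisturbed by eye. During the draw the wrist carried only about 2 N, one pot's weight.

**Disagreements and limits:**
- My first estimate of the rack's angle, from a badly picked corner, was 8.4°. The two lids and a closer crop gave about 13°, and I used 12.8°.
- After the first picture-based side shift the jaws were about 1 mm off centre, shown by a small side force, and I corrected that before gripping.
- The arm hid most of the bay in the last top view, so the final check rests on the side camera.

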